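# Load the cell into the decorating turntable

## Task

Load the fresh orange cell into the battery cradle of the decorating turntable: push its flat end against the coil spring with the button end still raised, then drop the button end in behind the brass contact, so that the cell lies level and fully home, and let go. Feel your way and never load the cradle or spring with more than about 40 N. Leave the dead grey cell and everything else on the table where it is.

Things in the scene. Friction and masses are not known exactly. Their poses are not given: they have to be found in the camera images.
- fresh_cell: the cell to load: rigid cylinder, orange with a black band near its button end, 33 mm diameter, 61 mm long (58 mm body, then a steel button 10 mm wide, 3 mm long), about 0.14 kg. Origin on its axis, midway in the 61 mm; x axis runs from flat end to button. Starts level in one of the wooden rest's two places, axis 28.5 mm above the table; low ribs near its ends, its middle 30 mm free at both sides
- cell_nose (a point): centre of the button's end face, +30.5 mm along the cell's x axis
- cell_tail (a point): centre of the cell's flat end face, -30.5 mm along the cell's x axis
- dead_cell: the dead cell, grey with a white band, same shape and size, lying in the other place of the rest, 80 mm away; leave it there
- turntable: decorating turntable, fixed, z up: grey battery deck 150 (x) by 100 mm (y), top 18 mm above the table, carrying a black open cradle; wheel head 170 mm across, top 52 mm high, 175 mm to -y. Origin on the table under the cradle's nominal middle; x runs along the cradle from coil spring to brass contact. The cradle is clamped -5 to +5 mm along x off nominal: NOT in any reading; look or feel
- bay (a point): nominal middle of a loaded cell's axis, 46.5 mm above the table; axes as the turntable's. Cradle 41 mm wide, flat floor 30 mm above the table. Guide ribs 14 mm high, 12 mm long, centred 21 mm either side of the middle, 34.6 mm between their faces; the cell's middle 30 mm is free on both sides down to the deck. With the spring free the gap is 7 mm shorter than the cell
- spring_end (a point): nominal face centre of the free spring's steel tip (disc, 12 mm across), 23.5 mm to -x of bay, 46.5 mm above the table. This end points away from the robot. It moves 13 mm to -x, then is solid. It pushes to +x: 2 N when free, 0.8 N more per mm: 7.6 N with the cell home, 12.4 N fully squeezed. Wall behind it: face 17 mm to -x of this point, top 55 mm above the table. Shifts with the cradle
- brass_end (a point): nominal centre of the brass contact's face, 30.5 mm to +x of bay, where the button rests. The end wall with it has its top 48 mm above the table (18 mm above the cradle's floor), so a tilted cell passes over it. Real place: -5 to +5 mm along x, with the cradle
- cover: grey battery cover plate, 85 x 55 x 6 mm, loose on the table; leave it
- bowl: terracotta bowl, 100 mm across, 45 mm high, loose; leave it
- glaze_jar: blue glaze jar, 60 mm across, 85 mm high, loose; leave it
- cutter: round steel cutter ring, 68 mm across, 50 mm high, loose; leave it
- modelling_tool: red modelling tool with a steel tip, 180 mm long, loose; leave it
- wood_rib: thin wooden potter's rib, 100 x 50 x 7 mm, loose; leave it
Mind the look-alikes: they are no part of the job. Of the things that look like the fresh_cell, the largest one is meant.

How it is judged:
By the outcome, as a careful person would: the job done as asked, in the order asked, and still so for the second after the job is handed in, with the robot touching nothing.
It also fails if it takes over 62 s, if anything falls off the work surface, if the arm or the gripper's body presses on something with over 40 N, if the wrist force passes 120 N, or if a joint passes its speed limit or range.

## Robot

A 6-joint arm with a two-finger parallel gripper is mounted at the origin on the work surface. World frame = base frame: x ahead of the robot, y to its left, z up, the work surface at z = 0. Lengths are in m, angles in rad, forces in N, time in s.
With the tool pointing down it reaches from about 0.375 to 0.9 m from the base axis. Payload 3.1 kg.
Tool frame: the origin (TCP) lies at the centre of the arm's flange, where the gripper is bolted on; the fingertips stand robot.tip_extent ahead of it and the grasp point (between the pads) lies 164 mm ahead of it (robot.tip_extent is the distance from the TCP to the fingertips, in m); z points along the fingers, y is the line along which they close (so a half turn about z gives the same grasp; the last joint's range is limited). The gripper opens to 87 mm and grips with 3 to 60 N. Pads are 19 mm wide; open, the fingers measure 117 mm over their backs; the gripper's body (75 mm by 190 mm) begins 51 mm behind the grasp point.
Start: joints at [0.928, 0.527, 1.433, -0, 1.181, -0.178], TCP at [0.28, 0.559, 0.405] pointing down, gripper open.
Joint ranges: [-3.08, 3.08], [-0.75, 2.2], [0.22, 2.44], [-1.43, 4.57], [0, 2.65], [-2.85, 2.85]. Speed limits (rad/s): [2.79, 2.79, 3.14, 3.14, 3.14, 3.14].

## Interface

Orientations are given as a unit quaternion [x, y, z, w].
In Python, from rig import get_obs, camera, hand_in, cut_out, robot gives the robot as it stands.
- The arm moves only by the tool step_arm, never from a script. Its argument "rows" is a list of rows, each a list of 6 numbers: the shift along the world's x, y, z in m, then the turn, a rotation vector about the world's x, y, z in degrees. A call has 1 to 12 rows; each row shifts and turns the commanded pose from where the row before left it; what a row does not reach is not made up. A row lasts 1/8 s, in which the tool goes at most 62.5 mm and 10.7 degrees, less where a joint would pass 70% of its speed; a pose out of reach is approached as far as the arm can. A call is refused whole if a number of a shift passes 0.0625 or a number of a turn 10.7, either way. A call with a gripper value outside its range is refused whole. "jaw" is the finger opening in m, from 0 to 0.087, set as the call begins (left out, the last holds). The fingers move at their own pace and stop on an object; "squeeze" is the grip in N (left out, the last holds). Time passes only in rows, so rows that do not move let the fingers close. It gives the time, the measured TCP pose, the force, the opening and the grip force at its end, in the units of the state.
- get_obs(): the state, without advancing time (a new reading comes with each control period).
- camera(name): name is "scene" or "top" or "wrist"; returns a dict with "pixels" (384x512x3 uint8, blue, green, red), "depth" (384x512 float32, m along the optical axis (not along the pixel's ray), 0 where there is no reading), "fov_y" (degrees; the focal length in pixels is half the picture's height over the tangent of half this angle, whatever the lens; pixels are square), "cx", "cy" (the principal point, pixels), "k1" (the pictures are not rectified: a ray, as slopes to the right and down, at radius r is drawn at 1 + k1 r^2 times it, then the intrinsics apply), "extrinsics" (4x4, takes a point from camera to world coordinates); the wrist camera has in their place "mount" (4x4, takes a point from camera to tool coordinates, whose origin is the TCP and whose axes are the flange's). Camera axes: x right, y up, looking along -z (the intrinsics and any distortion apply to the point x, -y, -z); pixel columns grow to the right and rows downward; lengths in m; the calibration is good to about 2 mm. A picture is of the moment at which its call begins: read the wrist's pose just before it.
- hand_in(): hands the job in; it is judged then, once.
Trained networks look in the newest picture that a camera, given by its name, has taken for a name from the list of things; names that differ only in an ending like _2 or _b are one class to them, and where a whole thing is asked for, a point or a joint stands for the part that bears it (a point fixed in the world has none). Each returns a list of dicts, best first, with "confidence" (0 to 1); they miss things now and then, are a little off and sometimes report something else, mostly with a low value. They report only what shows in the picture. A call takes as long as a camera call. They do not tell look-alikes from the thing itself.
- cut_out(label, camera): "region" (384x512 bool, what is visible of it) and "extent" ([centre column, centre row, width, height] in pixels, round what is visible of it).
The state is a dict: "time": time; "q": joint angles; "joint_velocities": joint speeds; "joint_torque": joint torques, N m; "position": TCP position; "tool_rot": TCP orientation; "ft_force": force on the tool from outside, world axes, zero at the start; "moment": the same for the moment, N m; "grip_width": finger opening in m; "grip_force": force on a finger pad.
Only numpy, scipy, OpenCV 4.12 (cv2) and the standard library are available. Lean on these libraries where they do the work, as an engineer would, in place of code of your own. Each camera call takes 0.05 s, during which the arm holds its last target. There are 200 camera calls.

## Working session

There is one attempt and no reset: what is moved stays moved. The work goes in short steps, Python scripts to look and compute and a tool call to move; the robot and the scene stay as the last step left them, time stands still between calls to the robot, and variables do not carry over. Pictures are saved under pics/ and viewed, at most 10 in all, crops included, and the job is handed in when it is done.

Besides the shell and the picture viewer there is one more tool, called after "Request:" in YAML: its name, and indented under it one key for each argument. step_arm: Moves the arm, as the interface text tells. Its arguments: {"type":"object","properties":{"rows":{"type":"array"},"jaw":{"type":"number"},"squeeze":{"type":"number"}},"required":["rows"]}

```bash
mkdir -p pics; ls
cat > h.py <<'E'
import numpy as np, cv2
from rig import get_obs, camera, hand_in, cut_out, robot
from scipy.spatial.transform import Rotation as R
def K(c):
    h,w=c["pixels"].shape[:2]; f=h/2/np.tan(np.radians(c["fov_y"])/2); return f,c["cx"],c["cy"],c["k1"]
def ext(c,o=None):
    if "extrinsics" in c: return np.array(c["extrinsics"])
    T=np.eye(4); T[:3,:3]=R.from_quat(o["tool_rot"]).as_matrix(); T[:3,3]=o["position"]; return T@np.array(c["mount"])
def rays(c,u,v):
    f,cx,cy,k=K(c); a=(np.asarray(u,float)-cx)/f; b=(np.asarray(v,float)-cy)/f
    x,y=a.copy(),b.copy()
    for _ in range(20):
        s=1+k*(x*x+y*y); x,y=a/s,b/s
    return np.stack([x,-y,-np.ones_like(x)],-1)
def p3(c,E,u,v,d=None):
    u=np.asarray(u);v=np.asarray(v)
    if d is None: d=c["depth"][v.astype(int),u.astype(int)]
    return (rays(c,u,v)*np.asarray(d)[...,None])@E[:3,:3].T+E[:3,3]
def onz(c,E,u,v,z):
    r=rays(c,u,v)@E[:3,:3].T; t=(z-E[2,3])/r[...,2]; return E[:3,3]+r*t[...,None]
def proj(c,E,P):
    f,cx,cy,k=K(c); p=(np.atleast_2d(P)-E[:3,3])@E[:3,:3]; x=p[:,0]/-p[:,2]; y=-p[:,1]/-p[:,2]; s=1+k*(x*x+y*y)
    return np.stack([cx+f*x*s,cy+f*y*s],-1)
E
cat > a.py <<'E'
from h import *
o=get_obs(); print(o, robot.tip_extent)
for n in ["scene","top"]:
    c=camera(n); cv2.imwrite(f"pics/{n}0.png",c["pixels"]); E=ext(c,o); print(n,E.round(3).tolist(),K(c))
    for l in ["fresh_cell","dead_cell","turntable","bay","spring_end","brass_end","cover","bowl","glaze_jar","cutter","modelling_tool","wood_rib"]:
        try:
            for d in cut_out(l,n)[:3]:
                m=d["region"]&(c["depth"]>0); v,u=np.nonzero(m); P=p3(c,E,u,v); print(l,round(d["confidence"],2),np.round(d["extent"]),np.median(P,0).round(3),P.max(0).round(3),P.min(0).round(3))
        except Exception as e: print(l,e)
E
python3 a.py
```

```text
pics
{'time': 0.0, 'q': array([ 9.28480879e-01,  5.28468315e-01,  1.43389851e+00, -2.63626718e-06,
        1.18139002e+00, -1.78465357e-01]), 'joint_velocities': array([-1.75480374e-03, -3.16199327e-04, -1.65417632e-03,  6.44603101e-05,
        1.43225252e-03, -1.25352682e-03]), 'joint_torque': array([ 5.14809071e-04, -4.40039599e+01, -1.76592153e+01,  6.32181438e-02,
        5.81989659e-02, -1.64317989e-04]), 'position': array([0.27936808, 0.55870488, 0.40377109]), 'tool_rot': array([ 2.29850829e-01,  9.73225270e-01, -9.92729810e-04, -4.30602923e-04]), 'ft_force': array([-0.08089049, -0.29150875, -0.89442315]), 'moment': array([ 0.02431075, -0.03247021, -0.00859143]), 'grip_force': 0.0, 'grip_width': 0.08747157429138606} 0.1822
scene [[0.397, -0.731, 0.556, 1.24], [0.918, 0.308, -0.251, -0.27], [0.012, 0.609, 0.793, 0.935], [0.0, 0.0, 0.0, 1.0]] (np.float64(377.3119921299175), 259.1331256949851, 195.0746728762687, 0.014509809390159629)
fresh_cell 0.66 [169. 224.  21.  23.] [ 0.595 -0.263  0.041] [ 0.621 -0.243  0.049] [ 0.524 -0.285 -0.003]
fresh_cell 0.47 [180. 185.  16.  12.] [ 0.
[... 2815 characters left out ...]
 0.75 [231. 217. 113.  76.] [0.532 0.112 0.05 ] [0.637 0.263 0.061] [ 0.418 -0.061 -0.004]
cover 0.92 [262. 156.  24.  27.] [0.716 0.008 0.006] [0.758 0.039 0.013] [ 0.675 -0.023 -0.002]
bowl 0.78 [218. 134.  32.  30.] [0.785 0.146 0.02 ] [0.825 0.19  0.05 ] [ 0.731  0.095 -0.002]
glaze_jar 0.65 [296. 143.  24.  26.] [ 0.749 -0.085  0.084] [ 0.784 -0.058  0.091] [ 0.727 -0.115  0.002]
cutter 0.72 [405. 181.  27.  30.] [ 0.636 -0.433  0.03 ] [ 0.668 -0.392  0.054] [ 0.603 -0.462 -0.003]
modelling_tool 0.72 [354. 155.  27.  43.] [ 0.73  -0.269  0.008] [ 0.798 -0.221  0.012] [ 0.649 -0.311  0.001]
wood_rib 0.98 [134. 173.  33.  21.] [0.668 0.415 0.007] [0.694 0.467 0.012] [ 0.643  0.366 -0.002]
```

Run:
```python
import cv2,numpy as np
t=cv2.imread("pics/top0.png"); s=cv2.imread("pics/scene0.png")
a=cv2.resize(t[130:270,160:410],None,fx=3.2,fy=3.2,interpolation=cv2.INTER_CUBIC)[:, :800]
cv2.imwrite("pics/topc.png",a)
a=cv2.resize(s[130:290,140:340],None,fx=3.7,fy=3.7,interpolation=cv2.INTER_CUBIC); cv2.imwrite("pics/scenec.png",a)
```

```text
(no output)
```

View pics/topc.png

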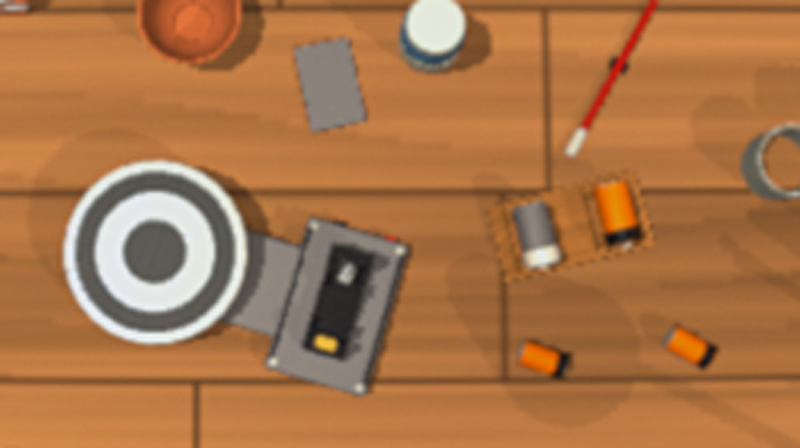

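View pics/scenec.png

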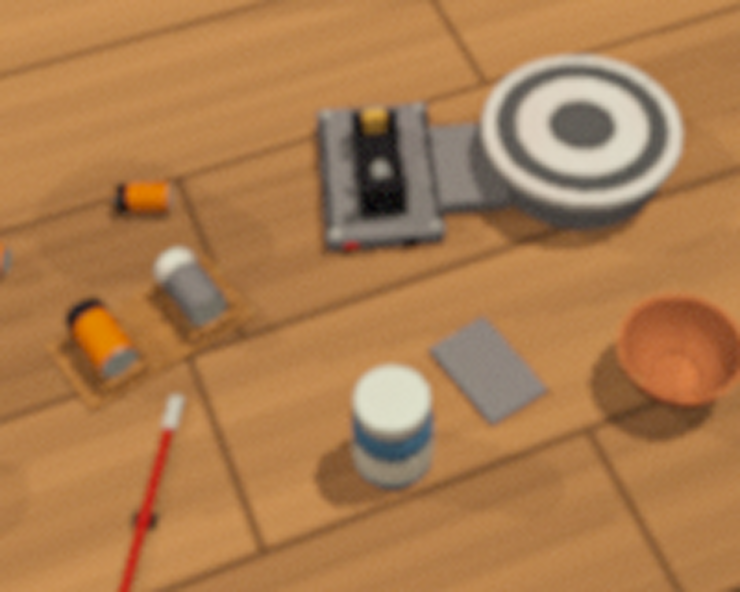

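The look-alikes in the top picture are the orange cell in the rest at (353,196), which is the largest, and the small orange cells at (330,243) and (375,238). The grey dead cell is at (326,204). I choose (353,196). The brass contact is at about (261,237) and the spring tip at about (268,215).

Run:
```python
from h import *
o=get_obs(); c=camera("top"); E=ext(c,o)
print(p3(c,E,[261,268,353],[237,215,196]).round(3))
w=camera("wrist"); print(np.array(w["mount"]).round(3).tolist(),K(w))
T=R.from_quat(o["tool_rot"]).as_matrix(); print(T.round(3))
```

```text
[[ 0.467  0.015  0.047]
 [ 0.532 -0.006  0.043]
 [ 0.587 -0.26   0.044]]
[[0.0, 0.968, 0.251, 0.068], [1.0, -0.0, 0.0, 0.001], [0.0, 0.251, -0.968, 0.019], [0.0, 0.0, 0.0, 1.0]] (np.float64(301.43993027160974), 261.9652803276412, 191.63375766845567, -0.07432913900093786)
[[-0.894  0.447  0.   ]
 [ 0.447  0.894 -0.   ]
 [-0.    -0.    -1.   ]]
```

Request:
step_arm:
  rows:
    - [0.02, -0.05, -0.008, 0, 0, 1]
    - [0.02, -0.05, -0.008, 0, 0, 1]
    - [0.02, -0.05, -0.008, 0, 0, 1]
    - [0.02, -0.05, -0.008, 0, 0, 1]
    - [0.02, -0.05, -0.01, 0, 0, 1]
    - [0.02, -0.05, -0.01, 0, 0, 1]
    - [0.02, -0.05, -0.01, 0, 0, 1]
    - [0.02, -0.05, -0.01, 0, 0, 1]
    - [0.02, -0.05, -0.01, 0, 0, 1]
    - [0.02, -0.05, -0.01, 0, 0, 1]
    - [0.02, -0.054, -0.012, 0, 0, 0]
    - [0, 0, 0, 0, 0, 0]
  jaw: 0.06

```text
time: 2.9
position: [0.5016, 0.0012, 0.3003]
tool_rot: [0.147, 0.989, -0.0, 0.001]
ft_force: [-0.1, 1.2, -0.5]
grip_width: 0.0601
grip_force: 0.0
```

```bash
cat > w.py <<'E'
import sys
from h import *
o=get_obs(); c=camera("wrist"); E=ext(c,o); n=sys.argv[1]
print(o["position"].round(4),R.from_quat(o["tool_rot"]).as_matrix().round(3).tolist(),o["ft_force"].round(2))
np.savez(f"{n}.npz",E=E,**{k:c[k] for k in ["pixels","depth","fov_y","cx","cy","k1"]})
cv2.imwrite(f"pics/{n}.png",c["pixels"])
E
python3 w.py w1
```

```text
[0.5016 0.0012 0.3003] [[-0.957, 0.291, 0.002], [0.291, 0.957, -0.001], [-0.002, -0.0, -1.0]] [-0.13  1.18 -0.5 ]
```

View pics/w1.png

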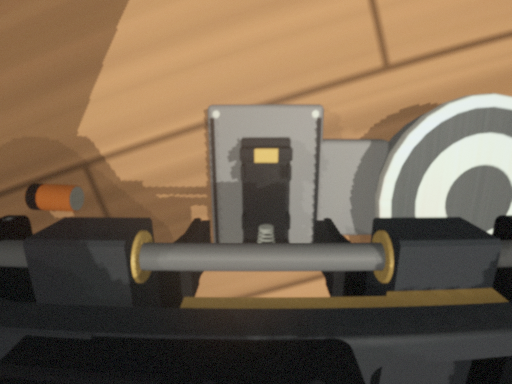

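The wrist picture shows the cradle with the brass contact at (266,156). The spring tip at (265,230) is partly hidden by the gripper rod, so I'll back off 60 mm.

Request:
step_arm:
  rows:
    - [0.028, -0.009, 0, 0, 0, 0]
    - [0.028, -0.009, 0, 0, 0, 0]
    - [0, 0, 0, 0, 0, 0]
    - [0, 0, 0, 0, 0, 0]

```text
time: 3.45
position: [0.5541, -0.0116, 0.3006]
tool_rot: [0.143, 0.99, 0.0, -0.001]
ft_force: [-0.6, 0.3, -0.9]
grip_width: 0.0599
grip_force: 0.0
```

```bash
python3 w.py w2
python3 - <<'E'
import cv2
a=cv2.imread("pics/w2.png")[20:220,170:370]; cv2.imwrite("pics/w2c.png",cv2.resize(a,None,fx=3,fy=3,interpolation=cv2.INTER_CUBIC))
E
```

```text
[ 0.5541 -0.0116  0.3006] [[-0.959, 0.284, -0.003], [0.284, 0.959, 0.001], [0.003, -0.0, -1.0]] [-0.64  0.29 -0.91]
```

View pics/w2c.png

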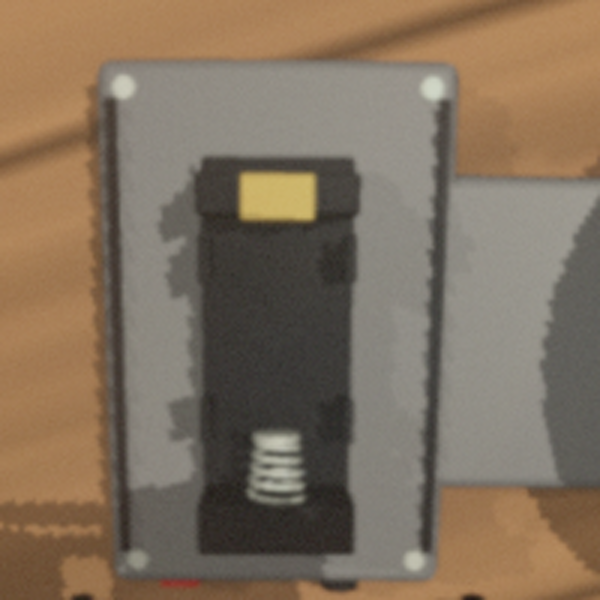

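```bash
cat > m.py <<'E'
from h import *
def load(n):
    d=np.load(n+".npz"); return {k:d[k] for k in d.files if k!="E"},d["E"]
E
python3 - <<'E'
from m import *
c,E=load("w2")
def P(pts,z): a=np.array(pts,float)/3+[170,20]-0.33; return onz(c,E,a[:,0],a[:,1],z)
s=P([(123,88),(433,88),(138,560),(415,560)],0.019); print("screws",s.round(4).tolist())
xd=(s[0]+s[1]-s[2]-s[3])[:2]; xd/=np.linalg.norm(xd); yd=np.array([-xd[1],xd[0]]); ctr=s.mean(0)[:2]
print("xd",xd,"yaw",np.degrees(np.arctan2(xd[1],xd[0])),"edge yaw",[np.degrees(np.arctan2(*(-(s[i]-s[j]))[[1,0]])) for i,j in((2,0),(3,1))],ctr)
def loc(p): d=p[:,:2]-ctr; return np.c_[d@xd,d@yd,p[:,2]]
# depth map in local frame
v,u=np.mgrid[20:215,170:370]; p=p3(c,E,u.ravel(),v.ravel()); L=loc(p)*1000
np.save("L.npy",L)
for y0 in (0,-13,13):
    print("y",y0)
    m=abs(L[:,1]-y0)<3
    for x in range(-80,82,4):
        k=m&(abs(L[:,0]-x)<2); 
        if k.any(): print(x,np.median(L[k,2]).round(1),end="; ")
print()
for x0 in (-21,0,21):
    print("x",x0)
    m=abs(L[:,0]-x0)<4
    for y in range(-30,32,2):
        k=m&(abs(L[:,1]-y)<1)
        if k.any(): print(y,np.median(L[k,2]).round(1),end="; ")
print()
print("brass edge",loc(P([(239,172),(317,172),(239,220),(317,220)],.048)).round(4).tolist())
print("wall",loc(P([(203,158),(354,158),(197,218),(359,218)],.048)).round(4).tolist())
print("spring tip",loc(P([(253,432),(302,432)],.049)).round(4).tolist())
print("backwall",loc(P([(203,490),(352,490)],.055)).round(4).tolist())
print("floor sides",loc(P([(205,230),(350,230),(205,400),(350,400)],.030)).round(4).tolist())
E
```

```text
screws [[0.4263, -0.0168, 0.019], [0.4502, 0.064, 0.019], [0.5547, -0.0552, 0.019], [0.5785, 0.0256, 0.019]]
xd [-0.95808732  0.28647634] yaw 163.35288338487268 edge yaw [np.float64(163.37530640323345), np.float64(163.33046054851482)] [0.5024104 0.0043958]
y 0
-80 0.9; -72 18.3; -68 18.8; -64 18.7; -52 55.7; -48 55.7; -44 55.7; -40 53.8; -36 42.1; -32 47.7; -28 53.1; -24 47.6; -20 30.9; -16 30.6; -12 30.8; -8 30.8; -4 30.7; 0 30.6; 4 30.5; 8 30.6; 12 30.7; 16 281.5; 20 31.0; 24 31.1; 28 30.7; 32 48.4; 36 49.2; 40 48.9; 44 30.6; 48 19.5; 52 18.7; 56 18.8; 60 18.5; 64 18.8; 68 18.7; 72 18.1; 76 17.3; 80 0.7; y -13
-80 0.6; -76 14.6; -72 18.0; -68 18.5; -64 19.1; -52 55.6; -48 55.6; -44 55.6; -40 42.9; -36 30.8; -32 30.5; -28 30.8; -24 30.5; -20 30.8; -16 30.5; -12 30.8; -8 30.7; -4 30.8; 0 30.6; 4 30.5; 8 30.7; 12 30.7; 16 30.9; 20 30.9; 24 31.1; 28 30.6; 32 47.5; 36 48.7; 40 48.8; 44 30.9; 48 18.8; 52 18.7; 56 18.8; 60 18.7; 64 18.8; 68 18.9; 72 18.4; 76 17.6; 80 0.9; y 13
-80 0.3; -72 18.1; -68 18.5; -64 18.8; -56 54.6; -52 55.5; -48 55.6; -44 55.9; -40 43.5; -36 30.4; -32 30.9; -28 
[... 875 characters left out ...]
-22 18.6; -20 45.0; -18 44.6; -16 31.4; -14 31.0; -12 31.1; -10 31.0; -8 30.9; -6 30.9; -4 30.7; -2 31.1; 0 31.0; 2 31.1; 4 31.0; 6 30.7; 8 31.0; 10 30.7; 12 30.8; 14 30.7; 16 31.2; 18 44.1; 20 44.6; 22 19.7; 24 18.9; 26 19.2; 28 18.7; 30 18.8; 
brass edge [[0.0414, 0.0095, 0.048], [0.0414, -0.0096, 0.048], [0.0299, 0.0096, 0.048], [0.03, -0.0098, 0.048]]
wall [[0.0447, 0.0183, 0.048], [0.0448, -0.0186, 0.048], [0.0304, 0.02, 0.048], [0.0306, -0.0202, 0.048]]
spring tip [[-0.023, 0.0062, 0.049], [-0.023, -0.0065, 0.049]]
backwall [[-0.0371, 0.0189, 0.055], [-0.037, -0.0193, 0.055]]
floor sides [[0.0286, 0.0194, 0.03], [0.0287, -0.0194, 0.03], [-0.0171, 0.0201, 0.03], [-0.017, -0.0203, 0.03]]
```

The crop shows the cradle clearly. The brass face is at (278,220), the spring tip at (278,432), and the rib shadows at (338,260) and (338,415). The cradle is centred on the deck to within about 1 mm. Next I'll look at the cell.

Request:
step_arm:
  rows:
    - [0.0145, -0.039, 0, 0, 0, 5]
    - [0.0145, -0.039, 0, 0, 0, 5]
    - [0.0145, -0.039, 0, 0, 0, 5]
    - [0.0145, -0.039, 0, 0, 0, 5]
    - [0.0145, -0.039, 0, 0, 0, 5]
    - [0.0145, -0.039, 0, 0, 0, 5]
    - [0, 0, 0, 0, 0, 0]
    - [0, 0, 0, 0, 0, 0]
    - [0, 0, 0, 0, 0, 0]

```text
time: 4.62
position: [0.6419, -0.2452, 0.3006]
tool_rot: [-0.117, 0.993, 0.001, -0.001]
ft_force: [0.3, 0.4, 0.1]
grip_width: 0.0601
grip_force: 0.0
```

```bash
python3 w.py w3
python3 - <<'E'
import cv2
a=cv2.imread("pics/w3.png")[20:220,160:360]; cv2.imwrite("pics/w3c.png",cv2.resize(a,None,fx=3,fy=3,interpolation=cv2.INTER_CUBIC))
from m import *
c,E=load("w3"); h=cv2.cvtColor(c["pixels"],cv2.COLOR_BGR2HSV)
d=cut_out("fresh_cell","wrist")
for x in d[:3]:
    print(x["confidence"],x["extent"])
x=d[0]; v,u=np.nonzero(x["region"]&(c["depth"]>0)); p=p3(c,E,u,v); p=p[p[:,2]>.036]
ct=p[:,:2].mean(0); w,V=np.linalg.eigh(np.cov((p[:,:2]-ct).T)); ax=V[:,1]*np.sign(-V[0,1]); print("axis",ax,np.degrees(np.arctan2(ax[1],ax[0])),ct,p[:,2].max())
q=(p[:,:2]-ct)@ax; print(np.percentile(q,[0.5,2,98,99.5])); n=np.array([-ax[1],ax[0]]); q=(p[:,:2]-ct)@n; print(np.percentile(q,[1,5,95,99]))
E
```

```text
[ 0.6419 -0.2452  0.3006] [[-0.972, -0.233, -0.002], [-0.233, 0.972, 0.001], [0.001, 0.002, -1.0]] [0.32 0.43 0.08]
0.86 [256.6, 127.9, 46.3, 78.8]
0.75 [388.9, 8.9, 31.6, 15.5]
axis [-0.9719712  -0.23509997] -166.4024842982453 [ 0.58653006 -0.26151591] 0.04772241521997203
[-0.02982977 -0.02881617  0.02719368  0.02824388]
[-0.01410802 -0.01257638  0.01279775  0.01424019]
```

View pics/w3c.png

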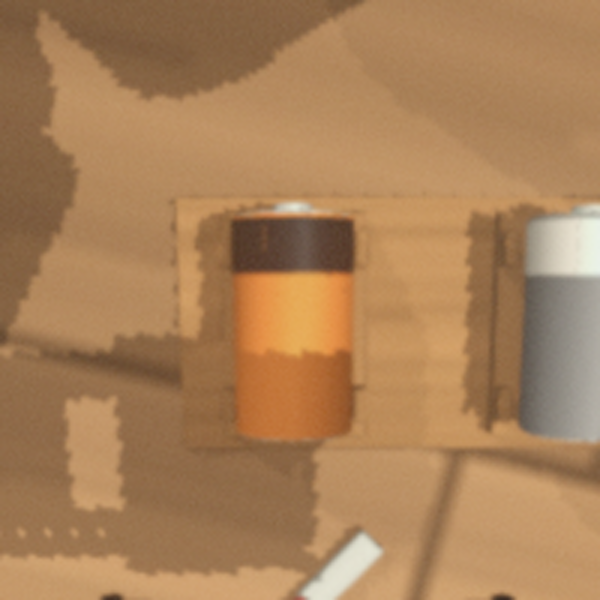

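The crop shows the chosen cell in the rest with its nose at (293,210) and tail at (293,440). The black band is at the nose end, and the dead cell is to its right.

Request:
step_arm:
  rows:
    - [-0.0285, -0.0083, -0.015, 0, 0, 0]
    - [-0.0285, -0.0083, -0.015, 0, 0, 0]
    - [0, 0, -0.02, 0, 0, 0]
    - [0, 0, -0.02, 0, 0, 0]
    - [0, 0, 0, 0, 0, 0]
    - [0, 0, 0, 0, 0, 0]

```text
time: 5.48
position: [0.5864, -0.2634, 0.2307]
tool_rot: [-0.117, 0.993, -0.0, 0.0]
ft_force: [0.1, -0.2, -0.8]
grip_width: 0.0597
grip_force: 0.0
```

Request:
step_arm:
  rows:
    - [-0.0015, 0.001, -0.01, 0, 0, 0]
    - [0, 0, -0.01, 0, 0, 0]
    - [0, 0, -0.0085, 0, 0, 0]
    - [0, 0, 0, 0, 0, 0]
    - [0, 0, 0, 0, 0, 0]

```text
time: 6.1
position: [0.5841, -0.2627, 0.2022]
tool_rot: [-0.117, 0.993, -0.0, 0.0]
ft_force: [-0.4, 0.2, 0.6]
grip_width: 0.0597
grip_force: 0.0
```

Request:
step_arm:
  rows:
    - [0, 0, 0, 0, 0, 0]
    - [0, 0, 0, 0, 0, 0]
    - [0, 0, 0, 0, 0, 0]
    - [0, 0, 0, 0, 0, 0]
    - [0, 0, 0, 0, 0, 0]
    - [0, 0, 0, 0, 0, 0]
  jaw: 0.02
  squeeze: 35

```text
time: 6.85
position: [0.5841, -0.2626, 0.2024]
tool_rot: [-0.117, 0.993, -0.0, 0.0]
ft_force: [0.0, 0.2, 1.5]
grip_width: 0.0321
grip_force: 35.0
```

```bash
cat > t.py <<'E'
from h import *
O=np.array([0.5024,0.0044,0]); xd=np.array([-0.95809,0.28648,0]); zd=np.array([0,0,1.]); yd=np.cross(zd,xd)
GX,GZ=-0.0019,0.1739   # cell centre in tool
B=np.c_[xd,yd,zd]
def tcp(cx,cz,t):
    """cell tail bottom corner at local cx,cz (mm above floor), tilt t deg -> TCP pos, R"""
    t=np.radians(t); a=np.cos(t)*xd+np.sin(t)*zd; u=-np.sin(t)*xd+np.cos(t)*zd
    c=O+xd*cx/1e3+zd*(.030+cz/1e3)+a*.0305+u*.0165
    return c-a*GX+u*GZ, np.c_[a,-yd,-u]   # tool x=a, z=-u, y=z×x
def state():
    o=get_obs(); T=R.from_quat(o["tool_rot"]).as_matrix(); a=T[:,0]; u=-T[:,2]
    c=o["position"]+a*GX-u*GZ; k=c-a*.0305-u*.0165-O
    l=B.T@k*1e3; n=B.T@(c+a*.0305-O)*1e3
    print("t",round(o["time"],2),"corner x,y,z-floor",(l-[0,0,30]).round(2),"nose",n.round(2),"tilt",np.degrees(np.arcsin(a[2])).round(2),"yawerr",np.degrees(np.arcsin(a@yd)).round(2),"roll",np.degrees(np.arcsin(T[2,1])).round(2),"F local",(B.T@o["ft_force"]).round(2),"grip",o["grip_width"].round(4),o["grip_force"].round(1)); return o,T
def delta(cx,cz,t):
    o,T=state(); p,Rg=tcp(cx,cz,t); print("d",(p-o["position"]).round(4),"rot",np.degrees(R.from_matrix(Rg@T.T).as_rotvec()).round(2))
E
python3 -c "
from t import *
delta(-10,40,22)"
```

```text
Traceback (most recent call last):
  File "t.py", line 16, in delta
    o,T=state(); p,Rg=tcp(cx,cz,t); print("d",(p-o["position"]).round(4),"rot",np.degrees(R.from_matrix(Rg@T.T).as_rotvec()).round(2))
        ~~~~~^^
  File "t.py", line 14, in state
    print("t",round(o["time"],2),"corner x,y,z-floor",(l-[0,0,30]).round(2),"nose",n.round(2),"tilt",np.degrees(np.arcsin(a[2])).round(2),"yawerr",np.degrees(np.arcsin(a@yd)).round(2),"roll",np.degrees(np.arcsin(T[2,1])).round(2),"F local",(B.T@o["ft_force"]).round(2),"grip",o["grip_width"].round(4),o["grip_force"].round(1)); return o,T
                                                                                                                                                                                                                                                                                    ^^^^^^^^^^^^^^^^^^^^^
AttributeError: 'float' object has no attribute 'round'
```

Request:
step_arm:
  rows:
    - [0, 0, 0.02, 0, 0, 0]
    - [0, 0, 0.03, 0, 0, 0]
    - [0, 0, 0.03, 0, 0, 0]
    - [-0.012, 0.044, 0.01, 0, 0, -5]
    - [-0.012, 0.044, 0, 0, 0, -5]
    - [-0.012, 0.044, 0, 0, 0, -5]
    - [-0.012, 0.044, 0, 0, 0, -5]
    - [-0.012, 0.044, 0, 0, 0, -5]
    - [-0.012, 0.044, 0, 0, 0, -5]
    - [0, 0, 0, 0, 0, 0]
    - [0, 0, 0, 0, 0, 0]

```text
time: 8.22
position: [0.5126, 0.0013, 0.2932]
tool_rot: [0.144, 0.99, -0.0, 0.001]
ft_force: [0.1, -0.4, -1.3]
grip_width: 0.0319
grip_force: 35.0
```

```bash
sed -i 's/o\["grip_width"\].round(4),o\["grip_force"\].round(1)/round(float(o["grip_width"]),4),round(float(o["grip_force"]),1)/' t.py
python3 -c "
from t import *
delta(-10,40,22)"
```

```text
t 8.22 corner x,y,z-floor [-4.353e+01  3.000e-02  7.284e+01] nose [ 17.51   0.19 119.19] tilt -0.14 yawerr 0.15 roll -0.01 F local [-0.25  0.38 -1.32] grip 0.0319 35.0
d [ 0.0389 -0.0116 -0.0345] rot [ 6.32 21.22 -0.15]
```

Request:
step_arm:
  rows:
    - [0.01, -0.003, 0, 1.58, 5.3, 0]
    - [0.01, -0.003, -0.005, 1.58, 5.3, 0]
    - [0.01, -0.003, -0.01, 1.58, 5.3, 0]
    - [0.009, -0.0026, -0.01, 1.58, 5.3, 0]
    - [0, 0, -0.009, 0, 0, -0.1]
    - [0, 0, 0, 0, 0, 0]
    - [0, 0, 0, 0, 0, 0]
    - [0, 0, 0, 0, 0, 0]

```text
time: 9.22
position: [0.5509, -0.0101, 0.2589]
tool_rot: [0.142, 0.971, 0.028, -0.189]
ft_force: [0.3, -0.9, -1.7]
grip_width: 0.0323
grip_force: 35.0
```

```bash
python3 -c "
from t import *
delta(-10,20,22)
import cv2
c=camera('scene'); a=c['pixels'][140:210,210:300]; cv2.imwrite('pics/s1.png',cv2.resize(a,None,fx=7,fy=7,interpolation=cv2.INTER_CUBIC))"
```

```text
t 9.22 corner x,y,z-floor [-9.13 -0.   40.22] nose [ 4.1210e+01 -1.0000e-02  1.0842e+02] tilt 22.06 yawerr -0.01 roll 0.01 F local [-0.58  0.74 -1.7 ] grip 0.0323 35.0
d [ 0.0007 -0.0001 -0.0202] rot [-0.03 -0.05  0.02]
```

View pics/s1.png

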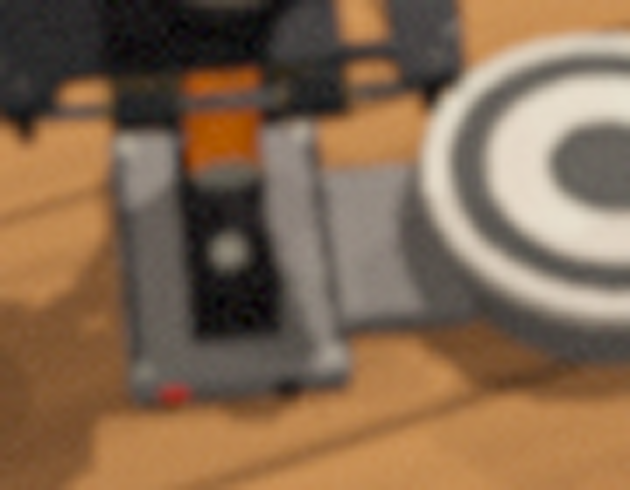

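Request:
step_arm:
  rows:
    - [0, 0, -0.01, 0, 0, 0]
    - [0, 0, -0.01, 0, 0, 0]
    - [0, 0, -0.006, 0, 0, 0]
    - [0, 0, -0.005, 0, 0, 0]
    - [0, 0, -0.003, 0, 0, 0]
    - [0, 0, 0, 0, 0, 0]
    - [0, 0, 0, 0, 0, 0]

```text
time: 10.15
position: [0.5512, -0.0102, 0.2244]
tool_rot: [0.142, 0.971, 0.028, -0.19]
ft_force: [-0.3, 0.1, -1.3]
grip_width: 0.032
grip_force: 35.0
```

```bash
python3 -c "
from t import *
delta(-10,2,22)"
```

```text
t 10.15 corner x,y,z-floor [-9.3  -0.    5.82] nose [ 4.101e+01 -2.000e-02  7.406e+01] tilt 22.1 yawerr -0.02 roll 0.01 F local [ 0.26  0.02 -1.33] grip 0.032 35.0
d [ 0.0004 -0.0001 -0.0038] rot [-0.04 -0.09  0.03]
```

Request:
step_arm:
  rows:
    - [0, 0, -0.0015, 0, 0, 0]
    - [0, 0, -0.0015, 0, 0, 0]
    - [0, 0, 0, 0, 0, 0]
    - [0, 0, 0, 0, 0, 0]

```text
time: 10.65
position: [0.5511, -0.0102, 0.2213]
tool_rot: [0.142, 0.971, 0.028, -0.19]
ft_force: [0.1, -0.2, -2.1]
grip_width: 0.0321
grip_force: 35.0
```

Request:
step_arm:
  rows:
    - [0, 0, -0.001, 0, 0, 0]
    - [0, 0, 0, 0, 0, 0]
    - [0, 0, 0, 0, 0, 0]

```text
time: 11.02
position: [0.5511, -0.0102, 0.2202]
tool_rot: [0.142, 0.971, 0.028, -0.19]
ft_force: [-0.3, -0.1, -1.5]
grip_width: 0.0321
grip_force: 35.0
```

Request:
step_arm:
  rows:
    - [0, 0, -0.001, 0, 0, 0]
    - [0, 0, 0, 0, 0, 0]
    - [0, 0, 0, 0, 0, 0]

```text
time: 11.4
position: [0.5511, -0.0102, 0.2194]
tool_rot: [0.142, 0.971, 0.028, -0.19]
ft_force: [-0.8, -0.5, 1.0]
grip_width: 0.0323
grip_force: 35.0
```

```bash
python3 -c "
from t import *
delta(-15,2,22)"
```

```text
t 11.4 corner x,y,z-floor [-9.14  0.02  0.85] nose [41.16 -0.   69.11] tilt 22.12 yawerr -0.02 roll 0.01 F local [0.61 0.74 1.02] grip 0.0323 35.0
d [ 0.0053 -0.0015  0.0012] rot [-0.04 -0.11  0.03]
```

Request:
step_arm:
  rows:
    - [0, 0, 0.0008, 0, 0, 0]
    - [0.0019, -0.0006, 0, 0, 0, 0]
    - [0.0019, -0.0006, 0, 0, 0, 0]
    - [0.0019, -0.0005, 0, 0, 0, 0]
    - [0, 0, 0, 0, 0, 0]
    - [0, 0, 0, 0, 0, 0]

```text
time: 12.15
position: [0.5567, -0.0119, 0.22]
tool_rot: [0.142, 0.971, 0.028, -0.19]
ft_force: [-0.2, 0.3, -1.8]
grip_width: 0.0324
grip_force: 35.0
```

Request:
step_arm:
  rows:
    - [0.0019, -0.0006, 0, 0, 0, 0]
    - [0, 0, 0, 0, 0, 0]
    - [0, 0, 0, 0, 0, 0]

```text
time: 12.52
position: [0.5581, -0.0123, 0.2199]
tool_rot: [0.142, 0.971, 0.028, -0.191]
ft_force: [-2.3, 1.5, -1.7]
grip_width: 0.0322
grip_force: 35.0
```

Request:
step_arm:
  rows:
    - [0.0019, -0.0006, 0, 0, 0, 0]
    - [0, 0, 0, 0, 0, 0]
    - [0, 0, 0, 0, 0, 0]

```text
time: 12.9
position: [0.5601, -0.013, 0.2199]
tool_rot: [0.142, 0.971, 0.028, -0.191]
ft_force: [-4.4, 1.6, -1.8]
grip_width: 0.0325
grip_force: 35.0
```

Request:
step_arm:
  rows:
    - [0.0019, -0.0005, 0, 0, 0, 0]
    - [0, 0, 0, 0, 0, 0]
    - [0, 0, 0, 0, 0, 0]

```text
time: 13.28
position: [0.5619, -0.0135, 0.2199]
tool_rot: [0.142, 0.971, 0.028, -0.191]
ft_force: [-5.2, 1.7, -1.0]
grip_width: 0.032
grip_force: 35.0
```

```bash
python3 -c "
from t import *
delta(-26,2,22)"
```

```text
t 13.28 corner x,y,z-floor [-19.95   0.04   1.4 ] nose [3.025e+01 3.000e-02 6.978e+01] tilt 22.26 yawerr -0.02 roll 0.0 F local [ 5.52 -0.15 -1.05] grip 0.032 35.0
d [ 0.005  -0.0014  0.0008] rot [-0.08 -0.25  0.02]
```

Request:
step_arm:
  rows:
    - [0.0019, -0.0006, 0, 0, 0, 0]
    - [0.0019, -0.0006, 0, 0, 0, 0]
    - [0, 0, 0, 0, 0, 0]
    - [0, 0, 0, 0, 0, 0]

```text
time: 13.78
position: [0.5648, -0.0143, 0.2197]
tool_rot: [0.142, 0.97, 0.028, -0.193]
ft_force: [-8.1, 3.1, -0.4]
grip_width: 0.0319
grip_force: 35.0
```

Request:
step_arm:
  rows:
    - [0.0019, -0.0006, 0, 0, 0, 0]
    - [0, 0, 0, 0, 0, 0]
    - [0, 0, 0, 0, 0, 0]

```text
time: 14.15
position: [0.5662, -0.0148, 0.2196]
tool_rot: [0.142, 0.97, 0.028, -0.194]
ft_force: [-7.9, 2.6, 0.3]
grip_width: 0.0322
grip_force: 35.0
```

```bash
python3 -c "
from t import *
delta(-26.5,2,22)"
```

```text
t 14.15 corner x,y,z-floor [-23.48   0.08   1.35] nose [2.652e+01 6.000e-02 7.000e+01] tilt 22.57 yawerr -0.02 roll -0.01 F local [ 8.33 -0.21  0.27] grip 0.0322 35.0
d [ 0.0011 -0.0003  0.0011] rot [-0.16 -0.54  0.02]
```

Request:
step_arm:
  rows:
    - [0.0019, -0.0006, 0, 0, 0, 0]
    - [0.0015, -0.0004, 0, 0, 0, 0]
    - [0, 0, 0, 0, 0, 0]
    - [0, 0, 0, 0, 0, 0]

```text
time: 14.65
position: [0.5688, -0.0155, 0.2194]
tool_rot: [0.142, 0.97, 0.028, -0.195]
ft_force: [-9.7, 2.7, -0.3]
grip_width: 0.0321
grip_force: 35.0
```

```bash
python3 -c "
from t import *
delta(-26.7,1.5,22)
delta(-26.7,1.5,18)"
```

```text
t 14.65 corner x,y,z-floor [-25.59   0.07   1.33] nose [2.429e+01 6.000e-02 7.013e+01] tilt 22.74 yawerr -0.01 roll -0.01 F local [10.08  0.25 -0.34] grip 0.0321 35.0
d [-0.0013  0.0004  0.0007] rot [-0.2  -0.72  0.01]
t 14.65 corner x,y,z-floor [-25.59   0.07   1.33] nose [2.429e+01 6.000e-02 7.013e+01] tilt 22.74 yawerr -0.01 roll -0.01 F local [10.08  0.25 -0.34] grip 0.0321 35.0
d [-0.014   0.0042  0.0031] rot [-1.35 -4.55  0.01]
```

```bash
python3 -c "
from t import *
pr=tcp(-25.6,1.33,22.74)[0]
for t in (19,15,11,7,3,0):
    cx=-24.3+21.5*np.tan(np.radians(t))-10.8
    p=tcp(cx,1.5,t)[0]; print(t,round(cx,1),(p-pr).round(4)); pr=p
"
```

```text
19 -27.7 [-0.0098  0.0029  0.0026]
15 -29.3 [-0.0112  0.0034  0.0017]
11 -30.9 [-0.0114  0.0034  0.0008]
7 -32.5 [-0.0114  0.0034 -0.0002]
3 -34.0 [-0.0114  0.0034 -0.0011]
0 -35.1 [-0.0085  0.0025 -0.0014]
```

Request:
step_arm:
  rows:
    - [-0.005, 0.0015, 0.0013, -0.54, -1.79, 0]
    - [-0.0048, 0.0014, 0.0013, -0.53, -1.79, 0]
    - [0, 0, 0, 0, 0, 0]
    - [0, 0, 0, 0, 0, 0]

```text
time: 15.15
position: [0.5586, -0.0125, 0.2217]
tool_rot: [0.143, 0.976, 0.024, -0.164]
ft_force: [-9.5, 3.2, -1.5]
grip_width: 0.0326
grip_force: 35.0
```

Request:
step_arm:
  rows:
    - [-0.0056, 0.0017, 0.0009, -0.57, -1.92, 0]
    - [-0.0056, 0.0017, 0.0008, -0.57, -1.92, 0]
    - [0, 0, 0, 0, 0, 0]
    - [0, 0, 0, 0, 0, 0]

```text
time: 15.65
position: [0.5472, -0.0091, 0.2231]
tool_rot: [0.144, 0.981, 0.019, -0.13]
ft_force: [-9.0, 3.6, -2.8]
grip_width: 0.0321
grip_force: 35.0
```

```bash
python3 -c "
from t import *
delta(-30.9,1.5,11)"
```

```text
t 15.65 corner x,y,z-floor [-28.51   0.07   0.88] nose [2.609e+01 6.000e-02 6.269e+01] tilt 15.09 yawerr -0.01 roll -0.01 F local [ 9.63 -0.9  -2.81] grip 0.0321 35.0
d [-0.0109  0.0033  0.0014] rot [-1.16 -3.92  0.01]
```

Request:
step_arm:
  rows:
    - [-0.0053, 0.0016, 0.0009, -0.58, -1.94, 0]
    - [-0.0053, 0.0016, 0.0007, -0.58, -1.94, 0]
    - [0, 0, 0, 0, 0, 0]
    - [0, 0, 0, 0, 0, 0]

```text
time: 16.15
position: [0.5362, -0.0058, 0.2245]
tool_rot: [0.144, 0.985, 0.014, -0.096]
ft_force: [-9.6, 2.8, -4.5]
grip_width: 0.0318
grip_force: 35.0
```

```bash
python3 -c "
from t import *
delta(-32.5,1.5,7)"
```

```text
t 16.15 corner x,y,z-floor [-30.38   0.09   1.43] nose [26.29  0.08 59.38] tilt 11.12 yawerr -0.01 roll -0.02 F local [10.04  0.05 -4.5 ] grip 0.0318 35.0
d [-0.0113  0.0034 -0.0001] rot [-1.17 -3.95  0.01]
```

Request:
step_arm:
  rows:
    - [-0.0057, 0.0017, -0.0001, -0.58, -1.95, 0]
    - [-0.0057, 0.0017, -0.0001, -0.58, -1.95, 0]
    - [0, 0, 0, 0, 0, 0]
    - [0, 0, 0, 0, 0, 0]

```text
time: 16.65
position: [0.5246, -0.0023, 0.2242]
tool_rot: [0.145, 0.988, 0.009, -0.061]
ft_force: [-11.1, 3.1, -4.7]
grip_width: 0.0321
grip_force: 35.0
```

```bash
python3 -c "
from t import *
delta(-34.2,1.3,3)"
```

```text
t 16.65 corner x,y,z-floor [-31.78   0.13   1.23] nose [26.71  0.12 55.14] tilt 7.1 yawerr -0.01 roll -0.01 F local [11.51  0.16 -4.7 ] grip 0.0321 35.0
d [-0.0108  0.0033 -0.001 ] rot [-1.16 -3.93  0.01]
```

Request:
step_arm:
  rows:
    - [-0.0057, 0.0017, -0.0005, -0.58, -1.95, 0]
    - [-0.0057, 0.0017, -0.0005, -0.58, -1.95, 0]
    - [0, 0, 0, 0, 0, 0]
    - [0, 0, 0, 0, 0, 0]

```text
time: 17.15
position: [0.5129, 0.0012, 0.223]
tool_rot: [0.145, 0.989, 0.004, -0.027]
ft_force: [-9.4, 2.9, -6.5]
grip_width: 0.0322
grip_force: 35.0
```

```bash
python3 -c "
from t import *
delta(-34.2,1.0,0)
import cv2
c=camera('scene'); a=c['pixels'][140:210,210:300]; cv2.imwrite('pics/s2.png',cv2.resize(a,None,fx=7,fy=7,interpolation=cv2.INTER_CUBIC))"
```

```text
t 17.15 corner x,y,z-floor [-33.14   0.12   1.14] nose [26.88  0.11 50.9 ] tilt 3.08 yawerr -0.01 roll -0.01 F local [ 9.88 -0.1  -6.49] grip 0.0322 35.0
d [-0.0088  0.0027 -0.0016] rot [-0.88 -2.96  0.01]
```

View pics/s2.png

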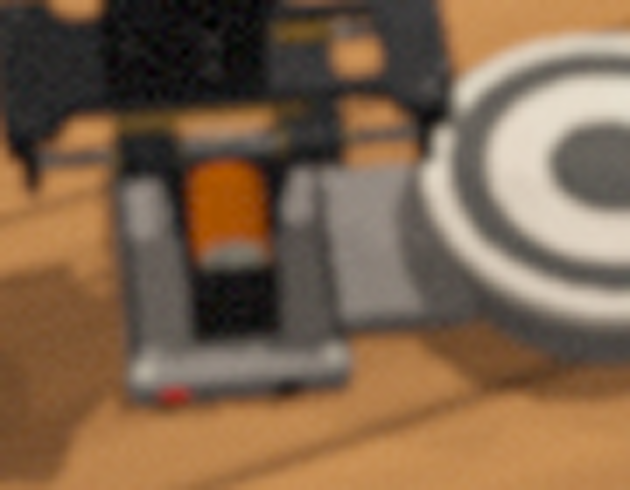

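The scene picture shows the tail against the spring at (235,255), with the cell between the ribs and nearly level. Now the last 3 degrees.

Request:
step_arm:
  rows:
    - [-0.0044, 0.0013, -0.0008, -0.44, -1.48, 0]
    - [-0.0044, 0.0013, -0.0006, -0.44, -1.48, 0]
    - [0, 0, 0, 0, 0, 0]
    - [0, 0, 0, 0, 0, 0]

```text
time: 17.7
position: [0.504, 0.0038, 0.2215]
tool_rot: [0.145, 0.989, -0.0, -0.0]
ft_force: [-9.7, 3.7, -6.4]
grip_width: 0.0322
grip_force: 35.0
```

```bash
python3 -c "
from t import *
delta(-30.5,0.5,0)"
```

```text
t 17.7 corner x,y,z-floor [-34.06   0.11   1.12] nose [26.93  0.1  47.65] tilt 0.02 yawerr -0.01 roll -0.0 F local [10.31 -0.74 -6.43] grip 0.0322 35.0
d [-0.0035  0.0011 -0.0006] rot [-0.   -0.02  0.01]
```

Request:
step_arm:
  rows:
    - [0, 0, -0.0006, 0, 0, 0]
    - [0, 0, 0, 0, 0, 0]
    - [0, 0, 0, 0, 0, 0]

```text
time: 18.08
position: [0.5042, 0.0037, 0.2212]
tool_rot: [0.145, 0.989, -0.0, 0.0]
ft_force: [-10.4, 4.1, -4.0]
grip_width: 0.032
grip_force: 35.0
```

Request:
step_arm:
  rows:
    - [0, 0, -0.0006, 0, 0, 0]
    - [0, 0, 0, 0, 0, 0]
    - [0, 0, 0, 0, 0, 0]

```text
time: 18.45
position: [0.5043, 0.0037, 0.2209]
tool_rot: [0.145, 0.989, -0.0, 0.0]
ft_force: [-10.0, 3.1, -2.5]
grip_width: 0.032
grip_force: 35.0
```

```bash
python3 -c "
from t import *
delta(-30.5,0.5,0)"
```

```text
t 18.45 corner x,y,z-floor [-34.62   0.12   0.53] nose [26.4   0.11 46.98] tilt -0.05 yawerr -0.01 roll -0.0 F local [10.46 -0.12 -2.5 ] grip 0.032 35.0
d [-0.0037  0.0012 -0.    ] rot [0.02 0.05 0.01]
```

Request:
step_arm:
  rows:
    - [-0.0014, 0.0004, 0, 0, 0, 0]
    - [-0.0014, 0.0004, 0, 0, 0, 0]
    - [0, 0, 0, 0, 0, 0]
    - [0, 0, 0, 0, 0, 0]

```text
time: 18.95
position: [0.5022, 0.0043, 0.221]
tool_rot: [0.145, 0.989, -0.0, 0.002]
ft_force: [-7.9, 2.4, -3.5]
grip_width: 0.0319
grip_force: 35.0
```

Request:
step_arm:
  rows:
    - [-0.001, 0.0003, -0.0003, 0, 0, 0]
    - [0, 0, 0, 0, 0, 0]
    - [0, 0, 0, 0, 0, 0]

```text
time: 19.32
position: [0.5015, 0.0045, 0.2209]
tool_rot: [0.145, 0.989, -0.0, 0.002]
ft_force: [-9.0, 3.7, -2.9]
grip_width: 0.0323
grip_force: 35.0
```

```bash
python3 -c "
from t import *
delta(-30.5,0.5,0)"
```

```text
t 19.32 corner x,y,z-floor [-32.34   0.11   0.6 ] nose [28.73  0.1  46.84] tilt -0.25 yawerr -0.01 roll 0.01 F local [ 9.67 -0.97 -2.93] grip 0.0323 35.0
d [-0.0009  0.0004  0.    ] rot [0.06 0.24 0.01]
```

Request:
step_arm:
  rows:
    - [-0.001, 0.0003, 0, 0, 0.2, 0]
    - [0, 0, 0, 0, 0, 0]
    - [0, 0, 0, 0, 0, 0]

```text
time: 19.7
position: [0.501, 0.0048, 0.2209]
tool_rot: [0.145, 0.989, -0.0, 0.001]
ft_force: [-7.2, 3.8, -2.1]
grip_width: 0.0323
grip_force: 35.0
```

```bash
python3 -c "
from t import *
delta(-30.5,0.5,0)
c=camera('top'); cv2.imwrite('pics/t2.png',cv2.resize(c['pixels'][190:260,220:310],None,fx=7,fy=7,interpolation=cv2.INTER_CUBIC))"
```

```text
t 19.7 corner x,y,z-floor [-31.36   0.14   0.62] nose [29.68  0.12 46.97] tilt -0.14 yawerr -0.01 roll -0.03 F local [ 7.99 -1.56 -2.1 ] grip 0.0323 35.0
d [-0.0004  0.0001 -0.    ] rot [0.07 0.12 0.01]
```

Request:
step_arm:
  rows:
    - [0, 0, 0, 0, 0, 0]
    - [0, 0, 0, 0, 0, 0]
    - [0, 0, 0, 0, 0, 0]
  squeeze: 4

```text
time: 20.12
position: [0.5024, 0.0044, 0.2214]
tool_rot: [0.145, 0.989, -0.001, 0.004]
ft_force: [-5.7, 3.4, -2.0]
grip_width: 0.0329
grip_force: 4.0
```

Request:
step_arm:
  rows:
    - [0, 0, 0, 0, 0, 0]
    - [0, 0, 0, 0, 0, 0]
    - [0, 0, 0, 0, 0, 0]
    - [0, 0, 0, 0, 0, 0]
  jaw: 0.055

```text
time: 20.62
position: [0.5042, 0.0036, 0.2222]
tool_rot: [0.145, 0.989, -0.001, 0.007]
ft_force: [-0.9, -0.5, 0.7]
grip_width: 0.0542
grip_force: 0.0
```

Request:
step_arm:
  rows:
    - [0, 0, 0.01, 0, 0, 0]
    - [0, 0, 0.02, 0, 0, 0]
    - [0.01, -0.003, 0.03, 0, 0, 0]
    - [0.015, -0.005, 0.02, 0, 0, 0]
    - [0.015, -0.004, 0, 0, 0, 0]
    - [0.015, -0.005, 0, 0, 0, 0]
    - [0, 0, 0, 0, 0, 0]
    - [0, 0, 0, 0, 0, 0]

```text
time: 21.62
position: [0.5578, -0.0129, 0.3019]
tool_rot: [0.145, 0.989, -0.001, 0.005]
ft_force: [-0.2, 0.1, -0.3]
grip_width: 0.055
grip_force: 0.0
```

```bash
python3 w.py w4
python3 - <<'E'
from m import *
from t import O,xd,yd
c,E=load("w4"); cv2.imwrite("pics/w4c.png",cv2.resize(c["pixels"][20:220,160:360],None,fx=3,fy=3,interpolation=cv2.INTER_CUBIC))
d=cut_out("fresh_cell","wrist"); print([(x["confidence"],x["extent"]) for x in d])
v,u=np.mgrid[10:220,160:370]; p=p3(c,E,u.ravel(),v.ravel()); L=np.c_[(p-O)@xd,(p-O)@yd,p[:,2]]*1e3
m=abs(L[:,1])<2
for x in range(-46,50,3):
    k=m&(abs(L[:,0]-x)<1.5)
    if k.any(): print(x,np.median(L[k,2]).round(1),end="; ")
k=(L[:,2]>56)&(abs(L[:,0])<26)&(abs(L[:,1])<17); print("\ny mean",L[k,1].mean(), np.polyfit(L[m&k,0],L[m&k,2],1))
E
```

```text
[ 0.5578 -0.0129  0.3019] [[-0.958, 0.287, 0.011], [0.287, 0.958, -0.003], [-0.011, -0.0, -1.0]] [-0.2  0.1 -0.3]
[(0.95, [40.4, 134.2, 65.3, 29.0]), (0.77, [261.8, 125.0, 42.7, 87.1])]
-46 55.9; -43 56.0; -40 53.0; -37 52.0; -34 53.1; -31 63.1; -28 63.4; -25 64.0; -22 63.9; -19 63.9; -16 63.9; -13 64.1; -10 63.8; -7 64.1; -4 64.1; -1 63.8; 2 63.8; 5 64.0; 8 63.9; 11 281.9; 14 64.3; 17 64.3; 20 64.3; 23 64.2; 26 64.1; 29 52.8; 32 49.6; 35 49.1; 38 49.2; 41 48.8; 44 31.1; 47 30.5; 
y mean -0.3153519296451336 [  2.13758582 113.93826786]
```

View pics/w4c.png

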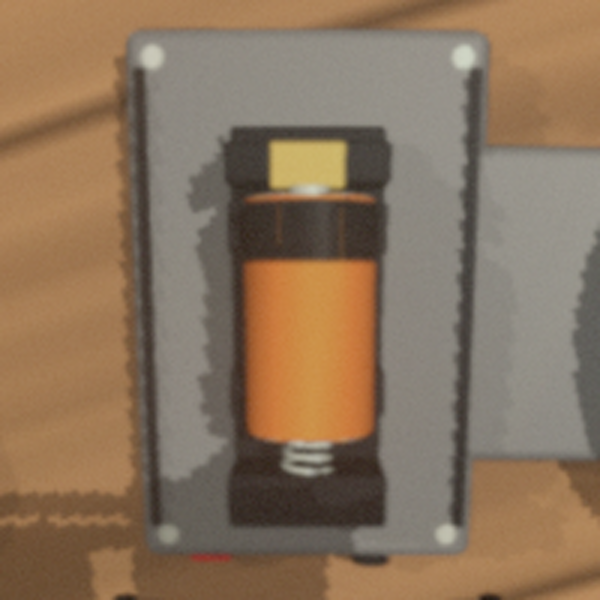

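The picture shows the cell in the cradle with its button against the brass at (310,188) and the spring squeezed at (308,458). I'll check that it is level.

Run:
```python
from m import *
from t import O,xd,yd
for n in ("w2","w4"):
    c,E=load(n); v,u=np.mgrid[10:220,160:370]; p=p3(c,E,u.ravel(),v.ravel()); L=np.c_[(p-O)@xd,(p-O)@yd,p[:,2]]*1e3
    def f(nm,k):
        A=np.c_[L[k,:2],np.ones(k.sum())]; s=np.linalg.lstsq(A,L[k,2],rcond=None)[0]; print(n,nm,"slope deg",np.degrees(s[:2]).round(2),"z",s[2].round(2),np.median(L[k,2]).round(2))
    f("deck",(abs(L[:,2]-18.7)<1.5)&(abs(L[:,1])>26)&(abs(L[:,1])<45)&(abs(L[:,0])<60))
    f("bwall",(abs(L[:,2]-55.7)<1.5)&(abs(L[:,1])<15)&(abs(L[:,0]+47)<5)); f("fwall",(abs(L[:,2]-48.7)<1.5)&(abs(L[:,1])<8)&(abs(L[:,0]-37)<4))
    if n=="w4":
        k=(L[:,2]>61)&(L[:,2]<67)&(abs(L[:,0])<26)&(abs(L[:,1])<2); f("cell",k)
        for x0,x1 in((-26,-18),(-10,0),(18,26)): 
            kk=k&(L[:,0]>x0)&(L[:,0]<x1); print(x0,L[kk,2].mean().round(2),kk.sum())
```

```text
w2 deck slope deg [ 0.07 -0.  ] z 18.75 18.75
w2 bwall slope deg [-0.21  0.3 ] z 55.5 55.63
w2 fwall slope deg [-0.12  0.01] z 49.05 49.03
w4 deck slope deg [0.08 0.  ] z 18.75 18.75
w4 bwall slope deg [0.52 0.2 ] z 56.14 55.7
w4 fwall slope deg [-0.09  0.11] z 49.08 49.01
w4 cell slope deg [0.39 2.22] z 64.02 64.03
-26 63.9 66
-10 63.87 84
18 64.21 72
```

Request:
step_arm:
  rows:
    - [-0.023, 0.0071, 0, 0.18, 0.6, 0]
    - [-0.023, 0.0071, 0, 0, 0, 0]
    - [-0.023, 0.0071, 0, 0, 0, 0]
    - [0, 0, -0.02, 0, 0, 0]
    - [0, 0, -0.02, 0, 0, 0]
    - [0, 0, -0.01, 0, 0, 0]
    - [0, 0, 0, 0, 0, 0]
    - [0, 0, 0, 0, 0, 0]
  jaw: 0.0

```text
time: 22.72
position: [0.4897, 0.0082, 0.2523]
tool_rot: [0.145, 0.989, -0.0, 0.001]
ft_force: [0.5, -0.6, -0.4]
grip_width: 0.0005
grip_force: 0.0
```

Request:
step_arm:
  rows:
    - [0, 0, -0.003, 0, 0, 0]
    - [0, 0, -0.002, 0, 0, 0]
    - [0, 0, 0, 0, 0, 0]
    - [0, 0, 0, 0, 0, 0]

```text
time: 23.22
position: [0.4896, 0.0082, 0.2469]
tool_rot: [0.145, 0.989, -0.0, 0.001]
ft_force: [0.7, -0.4, -0.0]
grip_width: 0.0002
grip_force: 0.0
```

Request:
step_arm:
  rows:
    - [0, 0, -0.001, 0, 0, 0]
    - [0, 0, 0, 0, 0, 0]
    - [0, 0, 0, 0, 0, 0]

```text
time: 23.6
position: [0.4896, 0.0082, 0.246]
tool_rot: [0.145, 0.989, -0.0, 0.001]
ft_force: [-1.0, 0.6, 1.6]
grip_width: 0.0005
grip_force: 0.9
```

Request:
step_arm:
  rows:
    - [0, 0, -0.001, 0, 0, 0]
    - [0, 0, 0, 0, 0, 0]
    - [0, 0, 0, 0, 0, 0]

```text
time: 23.98
position: [0.4895, 0.0082, 0.2454]
tool_rot: [0.145, 0.989, -0.0, 0.001]
ft_force: [-0.2, -0.3, 7.6]
grip_width: 0.0005
grip_force: 3.7
```

Request:
step_arm:
  rows:
    - [0, 0, -0.001, 0, 0, 0]
    - [0, 0, 0, 0, 0, 0]
    - [0, 0, 0, 0, 0, 0]

```text
time: 24.35
position: [0.4895, 0.0082, 0.2453]
tool_rot: [0.145, 0.989, -0.0, 0.001]
ft_force: [-2.2, 0.3, 15.2]
grip_width: 0.0003
grip_force: 7.3
```

Request:
step_arm:
  rows:
    - [0, 0, 0.004, 0, 0, 0]
    - [0, 0, 0.02, 0, 0, 0]
    - [0.0125, -0.004, 0.03, 0, 0, 0]
    - [0.0145, -0.0045, 0, 0, 0, 0]
    - [0.0145, -0.0045, 0, 0, 0, 0]
    - [0.0145, -0.0045, 0, 0, 0, 0]
    - [0.0125, -0.004, 0, 0, 0, 0]
    - [0, 0, 0, 0, 0, 0]
    - [0, 0, 0, 0, 0, 0]

```text
time: 25.48
position: [0.5576, -0.0132, 0.2974]
tool_rot: [0.145, 0.989, -0.0, -0.0]
ft_force: [-0.0, 0.1, -0.8]
grip_width: 0.0005
grip_force: 0.0
```

```bash
python3 w.py w5
python3 - <<'E'
from m import *
from t import O,xd,yd
c,E=load("w5"); v,u=np.mgrid[10:220,160:370]; p=p3(c,E,u.ravel(),v.ravel()); L=np.c_[(p-O)@xd,(p-O)@yd,p[:,2]]*1e3
k=(L[:,2]>61)&(L[:,2]<67)&(abs(L[:,0])<29)&(abs(L[:,1])<2)
for x0,x1 in((-26,-18),(-10,0),(18,26)): 
    kk=k&(L[:,0]>x0)&(L[:,0]<x1); print(x0,L[kk,2].mean().round(2),kk.sum())
k=(L[:,2]>58)&(abs(L[:,1])<8)&(abs(L[:,0])<40)&(L[:,2]<70); print("body x",np.percentile(L[k,0],[1,99]))
E
```

```text
[ 0.5576 -0.0132  0.2974] [[-0.958, 0.287, -0.001], [0.287, 0.958, -0.0], [0.001, -0.0, -1.0]] [-0.02  0.09 -0.76]
-26 63.5 65
-10 63.52 84
18 63.73 71
body x [-29.83520208  27.74149907]
```

Pressing with 15 N moved it no further. The cell is level, seated and clear of the robot, so I'm handing in.

```bash
python3 -c "
from rig import hand_in
print(hand_in())"
```

```text
the job is handed in; nothing more can be done
None
```

The fresh orange cell is loaded and handed in at about 25 s: it lies level and fully home between spring and brass contact, with spring load up to about 12 N and a 15 N final seating press, and nothing else was touched.

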